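# Squeeze sprung tweezers to the gap set on a gauge and hold it

## Robot

A 6-joint arm with a two-finger parallel gripper is mounted at the origin on the work surface. World frame = base frame: x ahead of the robot, y to its left, z up, the work surface at z = 0. Lengths are in m, angles in degrees, forces in N, time in s.
With the tool pointing down it reaches from about 0.35 to 0.875 m from the base axis. Payload 4.2 kg.
Tool frame: the origin (TCP) lies midway between the tips of the shut fingers; the grasp point (between the pads) lies 19 mm behind it; z points along the fingers, y is the line along which they close (so a half turn about z gives the same grasp; the last joint's range is limited). The gripper opens to 87 mm and grips with 3 to 60 N. Pads are 19 mm wide; open, the fingers measure 117 mm over their backs; the gripper's body (75 mm by 190 mm) begins 51 mm behind the grasp point.
Start: joints at [86.895, 22.042, 0.453, 0, -68.411, -14.817], TCP at [0.192, 0.595, 0.223] pointing down, gripper open.
Joint ranges: [-179.83, 179.83], [-69.29, 118.12], [-61.27, 80.66], [-181.25, 117.63], [-171.15, -9.14], [-177.46, 177.46]. Speed limits (degrees/s): [159.86, 159.86, 180, 180, 180, 180].

## Interface

Orientations are given as [roll, pitch, yaw] about the fixed x, y, z axes, in that order (R = Rz(yaw) Ry(pitch) Rx(roll)).
In Python, from workcell import env gives the robot as it stands. The module is installed in compiled form; this text tells all that it offers. Calls block until the motion is done:
- env.goto(position, orientation): joint-space move of the TCP to a pose.
- env.move_straight(position, rotation=None, rate=0.15, force_limit=None): straight line of the TCP; rotation=None keeps the orientation; rate is the mean speed in m/s. With force_limit (N) it stops when the force on the tool has changed by that much, and returns True; else False.
- env.set_joints(angles): joint-space move.
- env.gripper_to(opening, grasp_force=None): opening from 0.0 (shut) to 1.0 (fully open); grasp_force is the grip in N (None keeps the last); returns when the fingers have stopped.
- env.dwell(seconds).
- env.inverse_kinematics(position, orientation): joint angles nearest the present ones, or None.
- env.read_state(): the state.
- env.grab_frame(name): name is "side" or "top" or "wrist"; returns a dict with "image" (480x640x3 uint8, blue, green, red), "fx", "fy", "cx", "cy" (pixels), "D" ([k1, k2, p1, p2, k3] as OpenCV has them; the pictures are not rectified), "position" and "orientation" of the camera in the world. Camera axes: x right, y up, looking along -z (the intrinsics and any distortion apply to the point x, -y, -z); pixel columns grow to the right and rows downward; lengths in m; the calibration is good to about 2 mm. A picture is of the moment at which its call begins. There is no depth.
A pose or a line that the arm cannot do raises env.Unreachable and nothing moves.
- env.close_job(): hands the job in; it is judged then, once.
Trained networks look in a picture, given as the dict that the camera call returned (one of the last four; its "shot" number tells which), for a name from the list of things; names that differ only in an ending like _2 or _b are one class to them, and where a whole thing is asked for, a point or a joint stands for the part that bears it (a point fixed in the world has none). Each returns a list of dicts, best first, with "score" (0 to 1); they miss things now and then, are a little off and sometimes report something else, mostly with a low value. They report only what shows in the picture. A call takes as long as a camera call.
- env.search_frame(picture, thing): "xyz" ([x, y, z] in m, in world coordinates, good to about 4 mm: the middle of the surface that is visible of it).
- env.trace(picture, thing): "mask" (480x640 bool, what is visible of it).
The state is a dict: "clock": time; "joint_positions": joint angles; "qvel": joint speeds; "joint_torque": joint torques, N m; "position": TCP position; "tool_rot": TCP orientation; "force": force on the tool from outside, world axes, zero at the start; "wrist_torque": the same for the moment, N m; "opening": opening from 0.0 (shut) to 1.0 (fully open); "finger_force": force on a finger pad.
Only numpy, scipy, OpenCV 4.12 (cv2) and the standard library are available. Lean on these libraries where they do the work, as an engineer would, in place of code of your own. Each camera call takes 0.05 s, during which the arm holds its last target. There are 200 camera calls.

## Task

Pick the big sprung tweezers up off their wooden rack by the black cheeks, carry them to the gap gauge, and squeeze them so that one blue tip stands right over each of the two red bands, about a centimetre above the bands and not touching the gauge. Hold that gap steady for at least three seconds and finish while still holding it there: do not let go or put the tweezers down. Leave the gauge's setting, the disc stack, the bottle and the jar alone.

Things in the scene. Friction and masses are not known exactly. Their poses are not given: they have to be found in the camera images.
- tweezers: Loose steel sprung tweezers, 190 mm long, about 60 g, balanced at the grip, lying flat on the rack (blades close horizontally). Origin on the midline, level with the underside, between the two black grip cheeks. x points to the blue tips, y to the left blade, z up. Blades: strips 3 mm thick, z 0 to 12 mm, hinged at x = -80 mm, y = +-4 mm in a bridge 20 mm wide (x -94 to -68 mm).
- grip (a point): Middle of the grip between the two black cheeks, 7 mm above the tweezers' origin. Cheeks: x -18 to +18 mm, z 0 to 15 mm, 36 mm wide over their outer faces untouched, 26 mm at squeeze angle 0.06, where the faces are parallel. Squeezing here takes about 4 N to begin and 10 N near shut (per side); the blades stay where the fingers hold them.
- blade_left (a joint): Squeeze angle of each blade in rad, the same for both (they stay symmetric about the midline): 0 open (spring rest), 0.105 shut. Distance between the tip points: 44 mm - 350 mm x angle (7 mm shut); width over the cheeks: 36 mm - 160 mm x angle. The spring reopens the blades when the squeeze eases.
- tip_left (a point): Underside of the left blade's blue tip (3 mm wide, 7 mm high, 24 mm long), 3 mm from its end: in the tweezers' frame x = 93 mm, y = +22 mm, z = 0 when open.
- tip_right (a point): The same point on the right blade, y = -22 mm when open.
- rack: Fixed wooden rack: a board 170 x 90 x 8 mm with two light cross bars whose tops are 34 mm above the table, on which the tweezers lie. Origin at table level straight below the tweezers' origin at the start. In its frame the bars are centred at x = -74 mm (16 x 44 mm) and x = +56 mm (16 x 80 mm); between them is free space over the 8 mm board for the fingers.
- gauge: Fixed gap gauge, white base 70 (x) x 120 (y) x 18 mm with two aluminium jaws 46 mm long in x on it, jaw tops 24 mm above the table, each with a red band along its inner edge. Origin: centre of the underside. The bands run along its x axis, side by side in y; x points roughly away from the robot.
- band_a (a point): Centre of the red band on the fixed jaw, on its top surface (24.5 mm above the table); band 34 mm long in x, 5 mm wide in y. At gauge x = 0, y = -18.5 mm. Axes as the gauge's.
- band_b (a point): Centre of the like red band on the sliding jaw, at gauge x = 0 and 14 to 30 mm from band A towards +y: this spacing is the gap to be set, centre to centre, and differs each time. The jaw slides stiffly (4 N); do not shift it. A black thumbscrew 12 mm across and 6 mm tall stands on it 21 mm beyond the band in +y.
- coasters: Bystander: loose stack of round light-wood discs with dark edges, 90 mm across, 25 mm high, a star burnt on top. Origin under its centre.
- bottle: Bystander: clear drinking bottle with a blue cap, 68 mm across, 210 mm high. Origin under its centre.
- jar: Bystander: open glass jar, 72 mm across, 90 mm high. Origin under its centre.

How it is judged (in metres and radians):
On the way, in this order (a step that is already met when the one before it is completed fails the run):
1. the tweezers are held in the fingers, lifted clear of the rack (contact force between the fingers and tweezers above 1 N and contact force between tweezers and rack below 0.1 N and height (world z) of tweezers above 0.05 m), for 0.2 s.
2. one tip stands over each red band, just above it, and the gap is held steady for two seconds (contact force between the fingers and tweezers above 1 N and contact force between tweezers and rack below 0.1 N and contact force between tweezers and gauge below 0.1 N and linear speed of tweezers below 0.02 m/s and velocity of joint blade_left between -0.03 and 0.03 rad/s and ((y of tip_left in the frame of band_b between -0.0035 and 0.0035 m and x of tip_left in the frame of band_b between -0.017 and 0.017 m and z of tip_left in the frame of band_b between 0.001 and 0.022 m and y of tip_right in the frame of band_a between -0.0035 and 0.0035 m and x of tip_right in the frame of band_a between -0.017 and 0.017 m and z of tip_right in the frame of band_a between 0.001 and 0.022 m) or (y of tip_left in the frame of band_a between -0.0035 and 0.0035 m and x of tip_left in the frame of band_a between -0.017 and 0.017 m and z of tip_left in the frame of band_a between 0.001 and 0.022 m and y of tip_right in the frame of band_b between -0.0035 and 0.0035 m and x of tip_right in the frame of band_b between -0.017 and 0.017 m and z of tip_right in the frame of band_b between 0.001 and 0.022 m))), for 2 s.
At the end, for the whole second after the job is handed in: The fingers still hold the tweezers (over 1 N), which touch neither rack nor gauge and are at rest; one tip is over each red band: sideways within 3.5 mm of the band's centre line, within the band's length (17 mm either way), 1 to 22 mm above it (all of step 2); the arm keeps its last pose, push and grip.
It fails at once if the gauge's setting is shifted (distance of band_b from where it was at the start of the episode above 0.003 m).
It fails at once if the tweezers are pressed hard on the gauge (contact force between tweezers and gauge above 5 N).
It fails at once if the disc stack is disturbed (distance of coasters from where it was at the start of the episode above 0.02 m).
It fails at once if the bottle is disturbed (distance of bottle from where it was at the start of the episode above 0.02 m).
It fails at once if the jar is disturbed (distance of jar from where it was at the start of the episode above 0.02 m).
It also fails if it takes over 45 s, if anything falls off the work surface, if the arm or the gripper's body presses on something with over 40 N, if the wrist force passes 120 N, or if a joint passes its speed limit or range.

## Working session

There is one attempt and no reset: what is moved stays moved. The work goes in short steps, each a Python script; the robot and the scene stay as the last script left them, time stands still between calls to the robot, and variables do not carry over. Pictures are saved under pics/ and viewed, at most 10 in all, crops included, and the job is handed in when it is done.

```bash
mkdir -p pics
cat > h.py <<'E'
import numpy as np, cv2
from scipy.spatial.transform import Rotation as R
from workcell import env
def cam(p):
    K=np.array([[p["fx"],0,p["cx"]],[0,p["fy"],p["cy"]],[0,0,1.]])
    Rw=R.from_euler('xyz',p["orientation"],degrees=True).as_matrix()@np.diag([1,-1,-1.])
    return K,np.array(p["D"],float),Rw,np.array(p["position"])
def ray(p,uv):
    K,D,Rw,t=cam(p)
    n=cv2.undistortPoints(np.array(uv,float).reshape(-1,1,2),K,D).reshape(-1,2)
    d=np.c_[n,np.ones(len(n))]@Rw.T
    return t,d/np.linalg.norm(d,axis=1)[:,None]
def onz(p,uv,z):
    t,d=ray(p,uv); return t+d*((z-t[2])/d[:,2])[:,None]
def proj(p,X):
    K,D,Rw,t=cam(p)
    rv=cv2.Rodrigues(Rw.T)[0]
    return cv2.projectPoints(np.array(X,float).reshape(-1,1,3),rv,-Rw.T@t,K,D)[0].reshape(-1,2)
def tri(obs):
    A=np.zeros((3,3));b=np.zeros(3)
    for p,uv in obs:
        t,d=ray(p,[uv]);M=np.eye(3)-np.outer(d[0],d[0]);A+=M;b+=M@t
    return np.linalg.solve(A,b)
E
python3 - <<'E'
from h import *
s=env.read_state();print({k:np.round(v,3) for k,v in s.items()})
for n in ["top","side"]:
    p=env.grab_frame(n);cv2.imwrite(f"pics/{n}0.png",p["image"])
    print(n,p["fx"],p["D"],p["position"],p["orientation"])
    for th in ["tweezers","grip","tip_left","tip_right","rack","gauge","band_a","band_b","coasters","bottle","jar"]:
        print(th,[(np.round(r["xyz"],3).tolist(),round(r["score"],2)) for r in env.search_frame(p,th)[:3]])
E
```

```text
{'clock': np.float64(0.0), 'joint_positions': array([ 8.6892e+01,  2.2091e+01,  3.8000e-01, -3.0000e-02, -6.8411e+01,
       -1.4816e+01]), 'qvel': array([-0.125,  0.102,  0.068, -0.05 , -0.06 , -0.012]), 'joint_torque': array([-1.0000e-03, -3.9067e+01,  1.8740e+01,  4.2200e+00,  1.1000e-02,
       -0.0000e+00]), 'position': array([0.192, 0.594, 0.221]), 'tool_rot': array([ 1.79874e+02, -5.00000e-03, -1.79350e+01]), 'force': array([0.423, 0.42 , 0.444]), 'wrist_torque': array([ 0.006, -0.018, -0.02 ]), 'finger_force': np.float64(0.0), 'opening': np.float64(0.998)}
top 486.4833078360719 [-0.00648507  0.          0.          0.          0.        ] [ 0.45265521 -0.01293043  1.31311848] [  7.51050882   0.11346798 -91.12532652]
tweezers [([0.562, 0.179, 0.044], 0.83)]
grip [([0.566, 0.181, 0.044], 0.59)]
tip_left [([0.579, 0.205, 0.045], 0.52)]
tip_right []
rack [([0.564, 0.194, 0.004], 0.85), ([0.563, 0.178, 0.046], 0.71)]
gauge [([0.596, -0.169, 0.016], 0.66)]
band_a [([0.598, -0.172, 0.017], 0.79), ([0.603, -0.143, 0.026], 0.46)]
band_b [([0.598, -0.172, 0.017], 0.79), ([0.603, -0.143
[... 271 characters left out ...]
96575051] [ 40.28304922  -0.97931876 -42.66362792]
tweezers [([0.567, 0.176, 0.044], 0.69)]
grip [([0.57, 0.175, 0.045], 0.57)]
tip_left [([0.578, 0.2, 0.044], 0.79), ([0.606, -0.407, 0.128], 0.57)]
tip_right [([0.584, 0.172, 0.036], 0.73), ([0.763, 0.012, 0.026], 0.69)]
rack [([0.56, 0.168, 0.008], 0.59)]
gauge [([0.592, -0.172, 0.018], 0.85), ([0.576, 0.2, 0.043], 0.15)]
band_a [([0.593, -0.149, 0.021], 0.78), ([0.583, 0.171, 0.042], 0.73), ([0.592, -0.176, 0.017], 0.72)]
band_b [([0.593, -0.149, 0.021], 0.78), ([0.583, 0.171, 0.042], 0.73), ([0.592, -0.176, 0.017], 0.72)]
coasters [([0.761, 0.012, 0.026], 0.56)]
bottle [([0.605, -0.409, 0.125], 0.71), ([0.595, -0.147, 0.02], 0.32)]
jar []
```

View pics/top0.png

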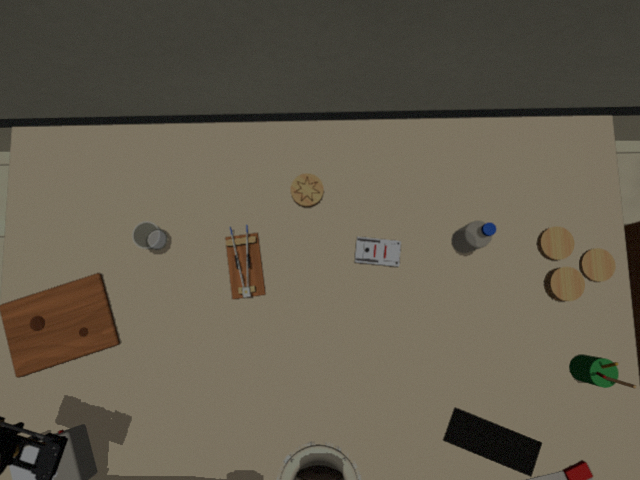

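View pics/side0.png

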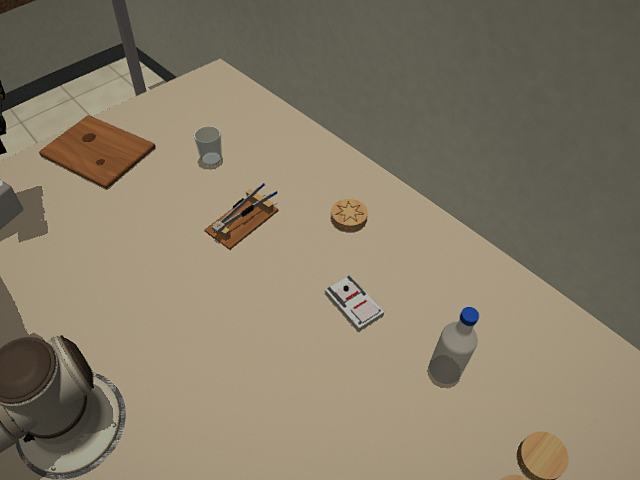

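The top view shows the tweezers with their bridge at about (246,292) and their tips at about (232,228) and (247,226). The gauge is at about (377,252), with its thumbscrew on the left (+y) side. Both views put the rack and gauge in consistent places. Next I'll look closer with the wrist camera.

Run:
```python
from h import *
import pickle
fr={}
def shoot(k,pos,yaw):
    env.goto(pos,[180,0,yaw]); env.dwell(.2)
    p=env.grab_frame("wrist"); fr[k]=p; cv2.imwrite(f"pics/{k}.png",p["image"])
    print(k,np.round(env.read_state()["position"],4),np.round(p["position"],3),np.round(p["orientation"],2),p["fx"],p["D"])
    ths=["grip","tip_left"] if k[0]=="t" else ["gauge","band_a"]
    for th in ths:
        print(th,[(np.round(r["xyz"],3).tolist(),round(r["score"],2)) for r in env.search_frame(p,th)[:4]])
shoot("t1",[0.50,0.18,0.26],5)
shoot("t2",[0.56,0.14,0.26],5)
shoot("g1",[0.53,-0.13,0.26],0)
shoot("g2",[0.56,-0.19,0.26],0)
pickle.dump(fr,open("fr.pkl","wb"))
cv2.imwrite("pics/m1.png",cv2.resize(np.vstack([np.hstack([fr["t1"]["image"],fr["t2"]["image"]]),np.hstack([fr["g1"]["image"],fr["g2"]["image"]])]),(800,600),interpolation=cv2.INTER_AREA))
print(env.read_state()["clock"])
```

```text
t1 [0.4999 0.1805 0.2599] [0.573 0.187 0.422] [-1.564e+01 -5.000e-02 -8.493e+01] 399.9382920845943 [-0.07711524  0.          0.          0.          0.        ]
grip [([0.566, 0.181, 0.047], 0.77), ([0.576, 0.204, 0.046], 0.29)]
tip_left [([0.572, 0.202, 0.045], 0.85)]
t2 [0.5594 0.1405 0.2603] [0.632 0.147 0.423] [-1.562e+01 -3.000e-02 -8.493e+01] 399.9382920845943 [-0.07711524  0.          0.          0.          0.        ]
grip [([0.568, 0.186, 0.047], 0.85), ([0.584, 0.175, 0.044], 0.43)]
tip_left [([0.578, 0.204, 0.045], 0.74)]
g1 [ 0.5304 -0.129   0.2599] [ 0.603 -0.128  0.422] [-1.563e+01 -4.000e-02 -8.988e+01] 399.9382920845943 [-0.07711524  0.          0.          0.          0.        ]
gauge [([0.602, -0.169, 0.019], 0.6), ([0.528, 0.189, 0.041], 0.47)]
band_a [([0.603, -0.142, 0.027], 0.95), ([0.597, -0.166, 0.018], 0.56)]
g2 [ 0.5598 -0.1893  0.2603] [ 0.633 -0.189  0.423] [-1.561e+01 -4.000e-02 -8.994e+01] 399.9382920845943 [-0.07711524  0.          0.          0.          0.        ]
gauge [([0.602, -0.168, 0.02], 0.73)]
band_a [([0.599, -0.168, 0.018], 0.94), ([0.603, -0.14, 0.024], 0.61)]
6.3
```

View pics/m1.png

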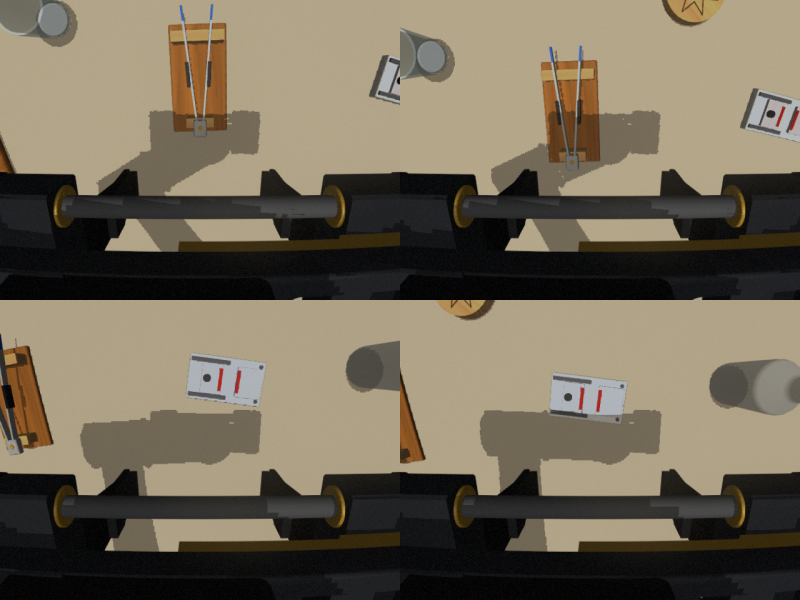

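The wrist views show the tweezers, bridge toward the robot, on the rack, and the gauge with two red stripes and the thumbscrew on its left. The right stripe looks longer than the left and is reported lower, so I'll check it closely.

Run:
```python
from h import *
import pickle
fr=pickle.load(open("fr.pkl","rb"))
c=[]
for k in ("g1","g2"):
    I=fr[k]["image"]; hsv=cv2.cvtColor(I,cv2.COLOR_BGR2HSV)
    m=(((hsv[...,0]<10)|(hsv[...,0]>170))&(hsv[...,1]>130)&(hsv[...,2]>60)).astype(np.uint8)
    m[260:]=0
    n,l,s,ce=cv2.connectedComponentsWithStats(m)
    for i in range(1,n):
        if s[i,4]>40:
            v,u=np.where(l==i); r=cv2.minAreaRect(np.c_[u,v].astype(np.float32))
            print(k,s[i],np.round(ce[i],1),np.round(r[1],1),round(r[2],1),np.round(onz(fr[k],[ce[i]],.0245),4))
    x,y=(290,75) if k=="g1" else (230,110)
    c.append(cv2.resize(I[y:y+100,x:x+145],None,fx=2.75,fy=2.75,interpolation=cv2.INTER_CUBIC))
J=[]
for k,(x,y) in (("t1",(260,0)),("t2",(210,60))):
    J.append(cv2.resize(fr[k]["image"][y:y+220,x:x+110],None,fx=1.48,fy=1.48,interpolation=cv2.INTER_CUBIC))
im=np.zeros((600,800,3),np.uint8)
im[:275,:398]=c[0]; im[290:565,:398]=c[1]
h,w=J[0].shape[:2]; im[:h,405:405+w]=J[0]; im[:h,580:580+w]=J[1]
cv2.imwrite("pics/m2.png",im)
```

```text
g1 [348 110   9  35 176] [352.  127.1] [ 4.9 34.8] 8.1 [[ 0.5976 -0.161   0.0245]]
g1 [376 113  10  36 170] [380.2 130.4] [ 5.  35.5] 8.7 [[ 0.5948 -0.1885  0.0245]]
g2 [287 140   8  35 161] [290.1 156.9] [ 4.9 34.2] 6.3 [[ 0.5983 -0.1613  0.0245]]
g2 [314 144   9  35 161] [318.1 160.4] [ 4.7 34.4] 7.4 [[ 0.5949 -0.1888  0.0245]]Traceback (most recent call last):
  File "<stdin>", line 20, in <module>
ValueError: could not broadcast input array from shape (275,399,3) into shape (275,398,3)
```

Run:
```python
from h import *
import pickle
fr=pickle.load(open("fr.pkl","rb"))
g1,g2=fr["g1"],fr["g2"]
print("B",tri([(g1,(352,127.1)),(g2,(290.1,156.9))]),"A",tri([(g1,(380.2,130.4)),(g2,(318.1,160.4))]))
for k in ("g1","g2"):
    hsv=cv2.cvtColor(fr[k]["image"],cv2.COLOR_BGR2HSV)
    m=(((hsv[...,0]<10)|(hsv[...,0]>170))&(hsv[...,1]>130)&(hsv[...,2]>60)).astype(np.uint8); m[260:]=0
    n,l,s,ce=cv2.connectedComponentsWithStats(m)
    for i in range(1,n):
        if s[i,4]>100:
            v,u=np.where(l==i); X=onz(fr[k],np.c_[u,v],.0245)[:,:2]; w,V=np.linalg.eigh(np.cov(X.T)); d=V[:,1]*np.sign(V[0,1]); t=(X-X.mean(0))@d
            print(k,"yaw",np.degrees(np.arctan2(d[1],d[0])),"len",np.ptp(t),"mid",X.mean(0)+d*(t.max()+t.min())/2)
J=[]
o={}
for k,(x,y) in (("t1",(260,0)),("t2",(210,60))):
    I=fr[k]["image"]; hsv=cv2.cvtColor(I,cv2.COLOR_BGR2HSV)
    J.append(cv2.resize(I[y:y+220,x:x+110],None,fx=2.7,fy=2.7,interpolation=cv2.INTER_CUBIC))
    for nm,m in (("blue",(hsv[...,0]>100)&(hsv[...,0]<130)&(hsv[...,1]>120)&(hsv[...,2]>50)),("black",hsv[...,2]<45)):
        mm=np.zeros(m.shape,np.uint8); mm[y:y+220,x:x+110]=m[y:y+220,x:x+110]
        n,l,s,ce=cv2.connectedComponentsWithStats(mm)
        for i in range(1,n):
            if s[i,4]>40:
                print(k,nm,s[i],np.round(ce[i],1),np.round(onz(fr[k],[ce[i]],.041 if nm=="blue" else .049),4))
cv2.imwrite("pics/m2.png",np.hstack(J))
```

```text
B [ 0.59786838 -0.16115836  0.02180398] A [ 0.59470355 -0.18882316  0.02247866]
g1 yaw -6.746198166897566 len 0.03280820002769677 mid [ 0.59763889 -0.16104188]
g1 yaw -6.73678288282431 len 0.03362036971850299 mid [ 0.59447914 -0.18848324]
g2 yaw -6.835232364157845 len 0.033519158183472494 mid [ 0.59794147 -0.1612116 ]
g2 yaw -7.278723326064728 len 0.03371680710108157 mid [ 0.59434052 -0.18872734]
t1 blue [336   7   5  24  65] [337.9  18.7] [[0.6618 0.178  0.041 ]]
t1 blue [288   9   6  24  72] [290.3  20.5] [[0.6567 0.2195 0.041 ]]
t2 blue [286  73   4  25  69] [287.9  85.3] [[0.6611 0.1776 0.041 ]]
t2 blue [239  75   7  24  83] [241.9  86.5] [[0.6567 0.2193 0.041 ]]
t2 black [284 166   6  32  98] [287.1 185.7] [[0.5706 0.1713 0.049 ]]
t2 black [251 181   7  18  79] [254.2 189.5] [[0.5643 0.202  0.049 ]]
t2 black [210 274   9   6  54] [214.  276.5] [[0.4725 0.2386 0.049 ]]
```

View pics/m2.png

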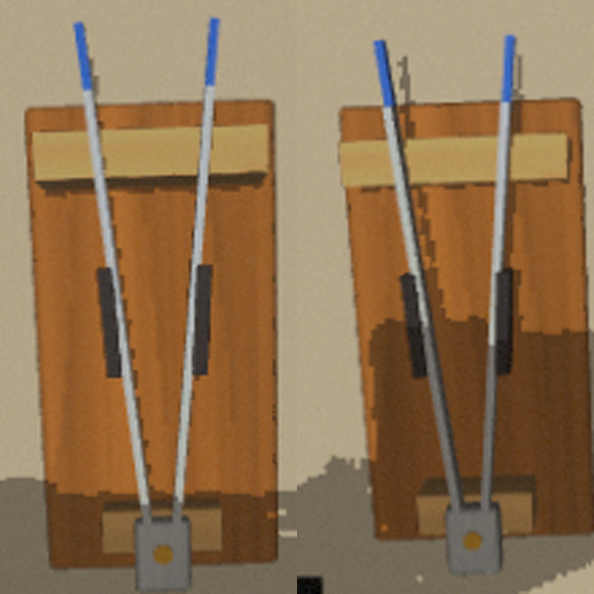

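The crop shows the bridge screw, both black cheeks and the blue tips clearly. Both bands triangulate to about 22 mm high (24.5 mm nominal) and 33–34 mm long. They are about 27.7 mm apart, with the gauge at yaw of about −7°. Next I'll fit the tweezers' pose and grasp.

Run:
```python
from h import *
import pickle
fr=pickle.load(open("fr.pkl","rb"));a,b=fr["t1"],fr["t2"]
T={n:tri([(a,u),(b,v)]) for n,u,v in [("L",(300.4,119.3),(253,180.7)),("Rr",(334.8,118.5),(286.7,179.3)),("br",(320,204.8),(274.8,260.4)),("tl",(290.3,20.5),(241.9,86.5)),("tr",(337.9,18.7),(287.9,85.3))]}
for n in T: print(n,np.round(T[n],4))
tip=(T["tl"]+T["tr"])/2; d=(tip-T["br"])[:2]; yaw=np.degrees(np.arctan2(d[1],d[0])); L=np.linalg.norm(d)
g1=(T["L"]+T["Rr"])[:2]/2; g2=T["br"][:2]+d*81/165
print("yaw",yaw,"len(165)",L,"grip cheeks",g1,"grip axis",g2)
g=(g1+g2)/2
if abs(yaw-6.5)<2.5 and np.linalg.norm(g1-g2)<.006 and abs(L-.165)<.006:
    print(env.inverse_kinematics([*g,.022],[180,0,yaw]))
    env.gripper_to(0.8)
    env.goto([*g,.12],[180,0,yaw])
    hit=env.move_straight([*g,.023],rate=.08,force_limit=6)
    s=env.read_state();print(hit,np.round(s["position"],4),np.round(s["tool_rot"],2),s["opening"],s["force"],s["clock"])
    p=env.grab_frame("side");c=p["image"][150:270,170:310];p2=env.grab_frame("wrist")["image"]
    cv2.imwrite("pics/s1.png",np.vstack([cv2.resize(c,(350,300),interpolation=cv2.INTER_CUBIC),cv2.resize(p2,(350,262))]))
    pickle.dump((g,yaw),open("grip.pkl","wb"))
```

```text
L [0.5725 0.2036 0.0487]
Rr [0.5759 0.1725 0.0443]
br [0.4953 0.1787 0.0487]
tl [0.6569 0.2196 0.0398]
tr [0.6613 0.1777 0.0425]
yaw 6.9484575692334625 len(165) 0.16500491628686045 grip cheeks [0.57420981 0.18805197] grip axis [0.57568104 0.18849624]
[ 3.34475050e+01  3.19589585e+01 -1.56277904e+01  2.54444375e-14
 -4.24132511e+01  6.35009526e+01]
False [0.5754 0.1885 0.0236] [-1.7997e+02 -7.0000e-02  6.9600e+00] 0.7995906155373199 [ 0.42299684 -0.19134145  0.5080005 ] 9.7917
```

View pics/s1.png

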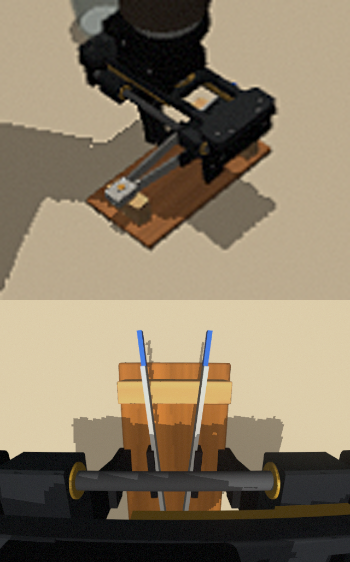

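The fingers straddle the cheeks symmetrically, and the tips show in the wrist view at about (140,345) and (208,345). Next I'll squeeze to the target width and lift.

Run:
```python
from h import *
import pickle
def rep(t):
    s=env.read_state();print(t,np.round(s["position"],4),"op",round(s["opening"],4),"ff",round(s["finger_force"],2),"F",np.round(s["force"],2),round(s["clock"],2))
for o in (.42,.37,.328):
    env.gripper_to(o,20); rep(o)
g,yaw=pickle.load(open("grip.pkl","rb"))
P=env.read_state()["position"]
env.move_straight([P[0],P[1],.075],rate=.06); env.dwell(.5); rep("lift")
p=env.grab_frame("wrist"); pickle.dump(p,open("l.pkl","wb"))
I=p["image"]; hsv=cv2.cvtColor(I,cv2.COLOR_BGR2HSV)
m=((hsv[...,0]>100)&(hsv[...,0]<130)&(hsv[...,1]>120)&(hsv[...,2]>50)).astype(np.uint8)
n,l,s,ce=cv2.connectedComponentsWithStats(m)
for i in range(1,n):
    if s[i,4]>40: print(s[i],np.round(ce[i],1),np.round(onz(p,[ce[i]],P[2]*0+.075+.012+.007),4))
cv2.imwrite("pics/l1.png",I)
```

```text
0.42 [0.575  0.1883 0.023 ] op 0.4228 ff 3.36 F [-0.21 -0.79  0.31] 10.73
0.37 [0.5749 0.1882 0.023 ] op 0.3707 ff 4.88 F [1.02 0.13 0.52] 11.13
0.328 [0.5749 0.1883 0.023 ] op 0.3319 ff 6.11 F [ 0.58 -0.24  0.46] 11.51
lift [0.5749 0.1883 0.0749] op 0.3286 ff 6.05 F [-1.56 -0.39 -1.61] 13.03
[274  53  14  66 575] [280.8  85.8] [[0.6574 0.2115 0.094 ]]
[351  54  14  66 590] [357.8  86.4] [[0.6604 0.1855 0.094 ]]
```

View pics/l1.png

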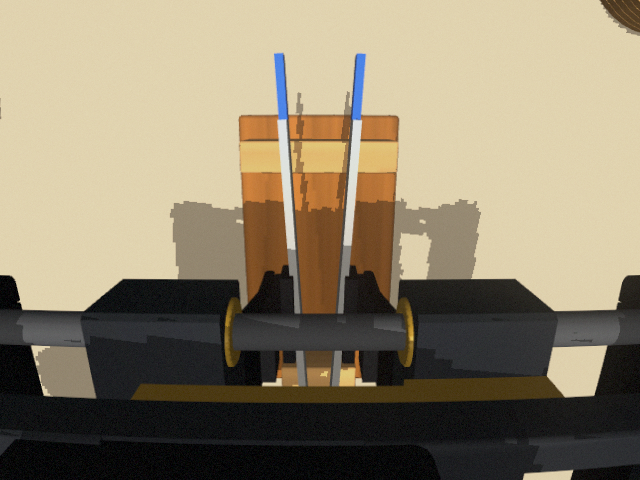

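The tweezers are lifted clear and level, with the tips at about (280,86) and (358,86), aligned with the tool. Next I'll carry them above the gauge and measure tips and bands in one picture.

```bash
cat >> h.py <<'E'
def blobs(p,col):
    hsv=cv2.cvtColor(p["image"],cv2.COLOR_BGR2HSV);h=hsv[...,0]
    m=((h>100)&(h<130)&(hsv[...,1]>120)&(hsv[...,2]>50)) if col=="b" else (((h<10)|(h>170))&(hsv[...,1]>130)&(hsv[...,2]>60))
    m=m.astype(np.uint8);m[300:]=0;m[:, :150]=0;m[:,500:]=0
    n,l,s,ce=cv2.connectedComponentsWithStats(m)
    return [(ce[i],s[i]) for i in np.argsort(ce[:,0]) if i>0 and s[i,4]>60]
def meas(p,ztcp,s):
    """tips/bands seen in wrist view, given as positions in the tool's horizontal frame"""
    c,sn=np.cos(np.radians(s["tool_rot"][2])),np.sin(np.radians(s["tool_rot"][2]))
    for col,z in (("b",ztcp+.011+.007),("r",.0245)):
        for ce,st in blobs(p,col):
            X=onz(p,[ce],z)[0]; d=X[:2]-s["position"][:2]
            print(col,st,np.round(ce,1),np.round(X,4),"tool",np.round([c*d[0]+sn*d[1],-sn*d[0]+c*d[1]],4))
E
python3 - <<'E'
from h import *
yaw=-6.9
P=env.read_state()["position"]
env.move_straight([P[0],P[1],.1],rate=.12)
env.move_straight([.5037,-.1637,.1],rotation=[180,0,yaw],rate=.15)
env.move_straight([.5037,-.1637,.06],rate=.08); env.dwell(.5)
s=env.read_state();print(np.round(s["position"],4),np.round(s["tool_rot"],2),s["opening"],s["finger_force"],s["clock"])
p=env.grab_frame("wrist"); meas(p,s["position"][2],s); cv2.imwrite("pics/g3.png",p["image"])
E
```

```text
[ 0.5038 -0.1637  0.0601] [-1.8e+02 -2.0e-02 -6.9e+00] 0.3290437014743411 6.045113657601178 17.125
b [274  53  14  66 590] [280.6  85.7] [ 0.5895 -0.1609  0.0781] tool [0.0848 0.0131]
b [351  54  14  66 596] [357.8  86.3] [ 0.5861 -0.1872  0.0781] tool [ 0.0846 -0.0134]
r [283  39  12  75 635] [289.1  72.8] [ 0.5997 -0.1614  0.0245] tool [0.095  0.0138]
r [342  40  12  75 743] [347.6  75. ] [ 0.5955 -0.1885  0.0245] tool [ 0.094  -0.0136]
```

View pics/g3.png

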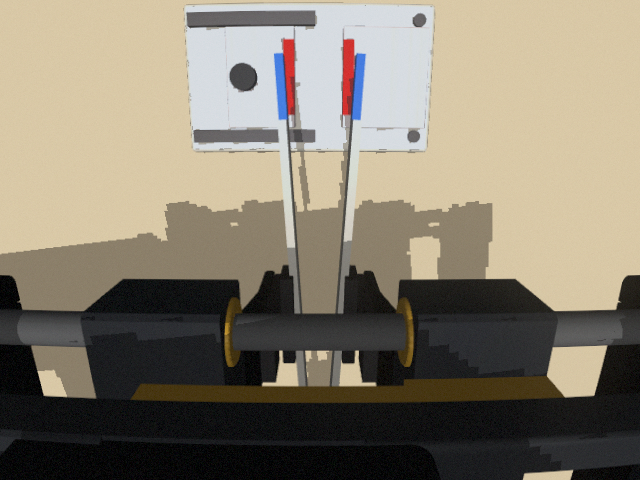

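The tips are at about (281,86) and (358,86), and the bands at about (289,73) and (348,75). In the tool frame they match to within about 1 mm both sideways and lengthwise. Next I'll descend.

Run:
```python
from h import *
env.move_straight([.5042,-.1638,.035],rate=.04)
env.move_straight([.5042,-.1638,.0245],rate=.02,force_limit=4); env.dwell(.4)
s=env.read_state();print(np.round(s["position"],4),np.round(s["tool_rot"],2),s["opening"],s["finger_force"],s["force"],s["clock"])
p=env.grab_frame("wrist"); meas(p,s["position"][2],s)
q=env.grab_frame("side")
t=np.array([.5042,-.1638]);c=np.array([.9928,-.1201]);n=np.array([.1201,.9928])
for y in (.0136,-.0136):
    print("side tip end expected",proj(q,[*(t+.096*c+y*n),.039]), "if 10mm lower",proj(q,[*(t+.096*c+y*n),.029]))
x0,y0=300,260
a=cv2.resize(q["image"][y0:y0+80,x0:x0+100],(750,600),interpolation=cv2.INTER_NEAREST)[:,:400]
a=cv2.resize(q["image"][y0:y0+75,x0:x0+100],(400,300),interpolation=cv2.INTER_CUBIC)
b=p["image"][0:300,120:520]
cv2.imwrite("pics/f1.png",np.hstack([a,b]))
```

```text
[ 0.5043 -0.1638  0.0246] [-1.8e+02 -1.0e-02 -6.9e+00] 0.3294245541962483 6.045185581315309 [ 0.39197961 -0.01923154 -0.39458302] 19.025
b [274  53  14  67 588] [280.6  85.6] [ 0.59   -0.161   0.0426] tool [0.0848 0.0131]
b [351  54  14  66 597] [357.8  86.3] [ 0.5866 -0.1873  0.0426] tool [ 0.0846 -0.0134]
r [275  22  14  89 574] [283.   46.8] [ 0.6056 -0.1624  0.0245] tool [0.1005 0.0135]
r [348  22  14  92 721] [352.9  55.1] [ 0.5994 -0.1884  0.0245] tool [ 0.0975 -0.013 ]
side tip end expected [[352.91023684 290.62134636]] if 10mm lower [[352.57619495 293.27224712]]
side tip end expected [[360.89278713 299.31588117]] if 10mm lower [[360.49838566 301.93632197]]
```

View pics/f1.png

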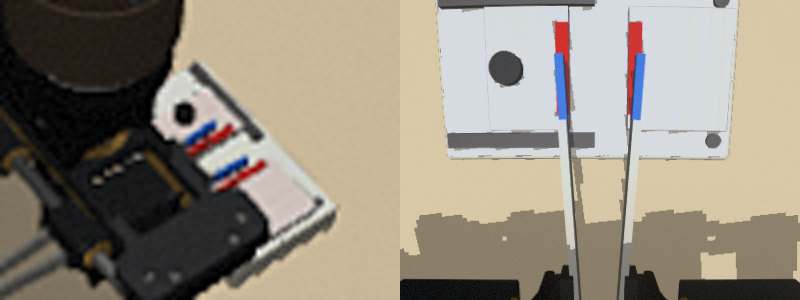

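In the side view the tip ends, at about (353.7,291) and (361.7,300), match the pixels expected for a 10 mm height. In the wrist view the tips lie over the bands. The blades partly hide the bands, so I'll do one sideways check using only the clear rows.

```bash
cat > chk.py <<'E'
from h import *
s=env.read_state();p=env.grab_frame("wrist")
hsv=cv2.cvtColor(p["image"],cv2.COLOR_BGR2HSV);h=hsv[...,0]
m=((h<10)|(h>170))&(hsv[...,1]>130)&(hsv[...,2]>60)
a=np.radians(s["tool_rot"][2]);c=np.array([np.cos(a),np.sin(a)]);n=np.array([-c[1],c[0]])
for lo,hi in ((255,320),(320,385)):
    v,u=np.where(m[25:48,lo:hi]);X=onz(p,np.c_[u+lo,v+25],.0245)[:,:2]-s["position"][:2]
    k=np.polyfit(X@c,X@n,1);w=np.ptp(X@n);va,ua=np.where(m[15:60,lo:hi]);Y=onz(p,np.c_[ua+lo,va+15],.0245)[:,:2]-s["position"][:2]
    far=(Y@c).max();print("band slope deg",np.degrees(np.arctan(k[0])),"y at x=.093",np.polyval(k,.093),"mean",(X@n).mean(),"w",w,"centre x",far-.017)
for ce,st in blobs(p,"b"):
    v,u=np.where(((h>100)&(h<130)&(hsv[...,1]>120)&(hsv[...,2]>50)));k=(abs(u-ce[0])<25)&(v<150)
    X=onz(p,np.c_[u[k],v[k]],s["position"][2]+.018)[:,:2]-s["position"][:2];f=np.polyfit(X@c,X@n,1)
    print("tip y at .093",np.polyval(f,.093),"end x",(X@c).max())
print(s["clock"],s["opening"],s["finger_force"])
E
python3 chk.py
```

```text
band slope deg 0.8586901746015491 y at x=.093 0.013852152492898914 mean 0.014022430224656242 w 0.005013704212094643 centre x 0.09235383228981692
band slope deg 0.8320091872020948 y at x=.093 -0.013870592173679624 mean -0.013705820808205142 w 0.004670558120216906 centre x 0.09235596705990234
tip y at .093 0.01359586196259193 end x 0.09540680278468405
tip y at .093 -0.01391596670810805 end x 0.09511052854318537
19.125 0.32550357220204107 6.045183597598225
```

The tips are within 0.3 mm of the band centre lines, so I'll hold and hand in.

Run:
```python
from h import *
env.dwell(4)
s=env.read_state();print(np.round(s["position"],4),s["opening"],s["finger_force"],np.round(s["force"],2),s["clock"])
print(env.close_job())
```

```text
[ 0.5042 -0.1638  0.0245] 0.33277177362164173 6.045166477560997 [-0.33 -0.09  0.11] 23.175
the job is handed in; nothing more can be done
None
```

I handed the job in at about 23 s with the tweezers still held: by my last wrist-camera measurement each blue tip was within about 0.3 mm of its red band's centre line, about 1 cm above it, and the gap was then held for 4 s; the judge's verdict was not shown.

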